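# Eject a brass ferrule from its jig, gauge it, sort it

### The arm

A 7-joint arm with a two-finger parallel gripper is mounted at the origin on the work surface. World frame = base frame: x ahead of the robot, y to its left, z up, the work surface at z = 0. Lengths are in m, angles in degrees, forces in N, time in s.
With the tool pointing down it reaches from about 0.425 to 1.025 m from the base axis. Payload 9.4 kg.
Tool frame: the origin (TCP) lies between the finger pads; the fingertips stand 19 mm ahead of it and the grasp point (between the pads) is the TCP (ctrl.tcp_to_tips is the distance from the TCP to the fingertips, in m); z points along the fingers, y is the line along which they close (so a half turn about z gives the same grasp; the last joint's range is limited). The gripper opens to 85 mm and grips with 20 to 120 N. Pads are 22 mm wide; open, the fingers measure 114 mm over their backs; the gripper's body (76 mm by 85 mm) begins 54 mm behind the grasp point. The pads swing forward as they close: fully open they stand 13 mm farther back than shut.
Start: joints at [-71.144, 34.337, -0.143, 91.639, 0.103, 54.024, -4.572], TCP at [0.286, 0.666, 0.25] pointing down, gripper open.
Joint ranges: [-147.43, 147.43], [-19.82, 112.94], [-74.19, 73.91], [6.32, 146.72], [-59.91, 239.91], [6.04, 106.73], [-150.56, 150.56]. Speed limits (degrees/s): [127.2, 127.2, 172.46, 172.46, 180, 180, 180].

### API

Orientations are given as [roll, pitch, yaw] about the fixed x, y, z axes, in that order (R = Rz(yaw) Ry(pitch) Rx(roll)).
In Python, from station import readout, vision, workorder, search_frame, cut_out, landmark_of, ctrl gives the robot as it stands.
- The arm moves only by the shell command python3 -m handwheel 'ROWS' [OPENING] [FORCE]. ROWS is JSON, a list of rows, each a list of 6 numbers: the shift along the tool's x, y, z in cm, then the turn, a rotation vector about the tool's x, y, z in rad. A call has 1 to 12 rows; each row is the pose to reach, as a shift and turn from the pose commanded when the call began, along the tool's axes at that moment; what a row does not reach only later rows make up. A row lasts 1/12 s, in which the tool goes at most 41.7 mm and 7.16 degrees, less where a joint would pass 70% of its speed; a pose out of reach is approached as far as the arm can. A call with a gripper value outside its range is refused whole. OPENING is the finger opening in cm, from 0 to 8.54, set as the call begins (- or left out, the last holds). The fingers move at their own pace and stop on an object; FORCE is the grip in N (left out, the last holds). Time passes only in rows, so rows that repeat a pose let the fingers close. It gives the time, the measured TCP pose, the force, the opening and the grip force at its end, in the units of the state.
- readout.observe(): the state, without advancing time (a new reading comes with each control period).
- vision.camera(name): name is "scene" or "top" or "wrist"; returns a dict with "pixels" (400x640x3 uint8, red, green, blue), "z_map" (400x640 float32, m along the optical axis (not along the pixel's ray), 0 where there is no reading), "K" (3x3 intrinsics, pixels), "distortion" ([k1, k2, p1, p2, k3] as OpenCV has them; the pictures are not rectified), "eye" and "attitude" of the camera in the world. Camera axes: x right, y down, z forward; pixel columns grow to the right and rows downward; lengths in m; the calibration is good to about 2 mm. A picture is of the moment at which its call begins.
- workorder.close_job(): hands the job in; it is judged then, once.
Trained networks look in the newest picture that a camera, given by its name, has taken for a name from the list of things; names that differ only in an ending like _2 or _b are one class to them, and where a whole thing is asked for, a point or a joint stands for the part that bears it (a point fixed in the world has none). Each returns a list of dicts, best first, with "conf" (0 to 1); they miss things now and then, are a little off and sometimes report something else, mostly with a low value. They report only what shows in the picture. A call takes as long as a camera call.
- search_frame(camera, query): "position" ([x, y, z] in m, in the coordinates of the camera as it stood for that picture, good to about 4 mm: the middle of the surface that is visible of it).
- cut_out(camera, query): "region" (400x640 bool, what is visible of it).
- landmark_of(camera, query): "position" ([x, y, z] in m, in the coordinates of the camera as it stood for that picture, good to about 4 mm: a listed point, or the origin of a listed thing).
The state is a dict: "clock": time; "joint_pos": joint angles; "joint_velocities": joint speeds; "joint_torque": joint torques, N m; "ee_pos": TCP position; "eef_rot": TCP orientation; "wrist_force": force on the tool from outside, world axes, zero at the start; "wrist_torque": the same for the moment, N m; "gripper_width": finger opening in m; "grip_force": force on a finger pad.
Only numpy, scipy, OpenCV 4.12 (cv2) and the standard library are available. Lean on these libraries where they do the work, as an engineer would, in place of code of your own. Each camera call takes 0.05 s, during which the arm holds its last target. There are 200 camera calls.

### The job

Press the jig's spring ejector slide all the way to its stop, without ramming it, so that the brass ferrule held in the jig comes out upright onto the jig's apron, and let the slide spring back. Then try that ferrule gently on the gauge pin: if it slides right down to the plate, stand it upright in the round tray; if it sticks on the pin's nose, stand it upright in the square tray. Leave the spare ferrule on its stand and the other things on the bench alone.

Things in the scene. Friction and masses are not known exactly. Their poses are not given: they have to be found in the camera images.
- jig: wooden ejector jig fixed to the bench. Origin: on the bench under the nest's centre; +x is the way the ferrule is pushed out. Base 185 x 90 x 20 mm, x = -100 to +85 mm; the ferrule slides on its top. Nest: two cheeks (x = -20 to +20 mm, outer faces at y = +-29.5 mm) under a slotted roof, top 68 mm above the bench; two spring rollers at its mouth hold the ferrule in
- apron (a point): point on the jig's open apron, 20 mm above the bench, at x = +50 mm, y = 0 in the jig's frame: where the slide at its stop leaves the foot of the ferrule (it may run on up to 12 mm in x, to the lip, 8 mm high, at the apron's far end)
- ejector (a joint): travel of the steel ejector slide along the jig's +x: 0 = home (sprung back), 0.050 m = at its stop. The return spring pushes back with 4 N at home and 10 N at the stop, and forcing the ferrule past the rollers adds some 5 to 10 N; past the stop it is rigid
- push_face (a point): point on the slide's upright steel push plate (40 mm wide, 8 mm thick, from 26 to 82 mm above the bench): the middle of its rear face, where it is pushed, 60 mm above the bench. It moves with the slide; at home it is at x = -93 mm in the jig's frame. Behind it is free, above the 20 mm high base
- ferrule_a: one of two brass ferrules (plain short tubes, upright): outside diameter 32 mm, height 30 mm, alike outside; one is bored 24 mm and the other 18 mm, and which of them is in the jig changes from run to run. Origin: centre of its lower end, z along its axis
- ferrule_b: one of two brass ferrules (plain short tubes, upright): outside diameter 32 mm, height 30 mm, alike outside; one is bored 24 mm and the other 18 mm, and which of them is in the jig changes from run to run. Origin: centre of its lower end, z along its axis
- stand: fixed wooden block 60 x 60 x 20 mm on which the spare ferrule (whichever is not in the jig) stands. Origin: centre of its underside
- gauge_seat (a point): on the axis of the upright steel gauge pin, at the top of its plate, 12 mm above the bench: the lower end of a ferrule fully down is here. The pin is 21 mm across up to 33 mm above this point, then a conical nose narrows to 10 mm at its flat top, 45 mm above this point. A ferrule bored 18 mm stops on the nose with its lower end about 36 mm above this point
- gauge: the gauge: wooden plate 90 x 90 x 12 mm with the pin at its centre. Origin: centre of its underside
- round_tray: round wooden tray fixed to the bench, 120 mm across outside, walls 5 mm thick and 28 mm high, floor 5 mm above the bench. Origin: centre of its underside
- square_tray: square wooden tray fixed to the bench, 120 x 120 mm outside, walls 5 mm thick and 28 mm high, floor 5 mm above the bench. Origin: centre of its underside
- mallet: turned wooden carving mallet standing head down, 200 mm tall, head 80 mm across. A bystander; origin: centre of its underside
- chisel: carving chisel lying flat, 230 mm long, blade along its +x. A bystander; origin: centre of its underside
- glue: white plastic glue bottle, 56 mm across, 150 mm tall. A bystander; origin: centre of its underside
- offcut: pale wooden offcut 90 x 40 x 30 mm. A bystander; origin: centre of its underside
- wax_tin: flat aluminium tin, 70 mm across, 30 mm tall. A bystander; origin: centre of its underside

How it is judged (in metres and radians):
On the way, in this order (a step that is already met when the one before it is completed fails the run):
1. the slide is pressed to its stop and the ferrule stands upright out on the apron (value of joint ejector above 0.046 m and ((x of ferrule_a in the frame of jig between 0.035 and 0.075 m and horizontal distance between ferrule_a and jig below 0.08 m and angle between ferrule_a's own z axis and vertical below 0.15 rad) or (x of ferrule_b in the frame of jig between 0.035 and 0.075 m and horizontal distance between ferrule_b and jig below 0.08 m and angle between ferrule_b's own z axis and vertical below 0.15 rad))), for 0.1 s.
2. the slide has sprung back with the ferrule left on the apron (value of joint ejector below 0.005 m and ((x of ferrule_a in the frame of jig between 0.035 and 0.075 m and horizontal distance between ferrule_a and jig below 0.08 m and angle between ferrule_a's own z axis and vertical below 0.15 rad) or (x of ferrule_b in the frame of jig between 0.035 and 0.075 m and horizontal distance between ferrule_b and jig below 0.08 m and angle between ferrule_b's own z axis and vertical below 0.15 rad))), for 0.1 s.
3. the ferrule has been tried on the gauge pin: down to the plate, or bearing on the nose (((horizontal distance between ferrule_a and gauge_seat below 0.004 m and z of ferrule_a in the frame of gauge_seat below 0.005 m) or (horizontal distance between ferrule_b and gauge_seat below 0.004 m and z of ferrule_b in the frame of gauge_seat below 0.041 m and contact force between ferrule_b and gauge above 0.5 N))), for 0.1 s.
At the end, for the whole second after the job is handed in: The ejected ferrule stands upright (within 0.15 rad) and at rest on the floor of the right tray - round if it went down the gauge pin to the plate, square if it stuck on the nose; the slide is home (under 5 mm) and the spare ferrule is still on its stand (within 20 mm) (((horizontal distance between ferrule_a and round_tray below 0.045 m and z of ferrule_a in the frame of round_tray below 0.009 m and angle between ferrule_a's own z axis and vertical below 0.15 rad and linear speed of ferrule_a below 0.02 m/s) or (horizontal distance between ferrule_b and square_tray below 0.06 m and z of ferrule_b in the frame of square_tray below 0.009 m and angle between ferrule_b's own z axis and vertical below 0.15 rad and linear speed of ferrule_b below 0.02 m/s)) and horizontal distance between any of ferrule_a, ferrule_b and stand below 0.02 m and value of joint ejector below 0.005 m); the robot touches nothing.
It fails at once if the spare ferrule is taken or knocked from its stand (20 mm) (horizontal distance between each of ferrule_a, ferrule_b and stand above 0.02 m).
It fails at once if the jig or its slide is rammed (over 60 N) (contact force between any of the fingers, the arm and jig above 60 N).
It fails at once if a ferrule is forced on the gauge (over 50 N) (contact force between any of ferrule_a, ferrule_b and gauge above 50 N).
It fails at once if a bystander is moved more than 30 mm (distance of any of mallet, chisel, glue, offcut, wax_tin from where it was at the start of the episode above 0.03 m).
It also fails if it takes over 64 s, if anything falls off the work surface, if the arm or the gripper's body presses on something with over 40 N, if the wrist force passes 120 N, or if a joint passes its speed limit or range.

## Working session

There is one attempt and no reset: what is moved stays moved. The work goes in short steps, Python scripts to look and compute and a shell command to move; the robot and the scene stay as the last step left them, time stands still between calls to the robot, and variables do not carry over. Pictures are saved under pics/ and viewed, at most 10 in all, crops included, and the job is handed in when it is done.

```bash
mkdir -p pics; ls; cat > h.py <<'E'
import numpy as np, cv2
from scipy.spatial.transform import Rotation as R
from station import readout, vision, workorder, search_frame, cut_out, landmark_of, ctrl
def att(c):
    a=np.array(c["attitude"],float)
    return a if a.shape==(3,3) else R.from_euler('xyz',a,degrees=True).as_matrix()
def w(c,p): return att(c)@np.array(p)+np.array(c["eye"])
def cloud(c,mask):
    v,u=np.nonzero(mask&(c["z_map"]>0)); z=c["z_map"][v,u]
    n=cv2.undistortPoints(np.c_[u,v].astype(float)[:,None],np.array(c["K"]),np.array(c["distortion"]))[:,0]
    return (att(c)@np.c_[n*z[:,None],z].T).T+np.array(c["eye"])
def proj(c,p):
    Rm=att(c).T; return cv2.projectPoints(np.atleast_2d(p).astype(float),cv2.Rodrigues(Rm)[0],-Rm@np.array(c["eye"]),np.array(c["K"]),np.array(c["distortion"]))[0][:,0]
def pose():
    s=readout.observe(); return np.array(s["ee_pos"]),R.from_euler('xyz',s["eef_rot"],degrees=True).as_matrix()
def totool(p):
    t,r=pose(); return r.T@(np.array(p)-t)*100
E
python3 - <<'E'
from h import *
print(readout.observe())
for n in ("top","scene"):
    c=vision.camera(n); print(n,c["eye"],c["attitude"])
    cv2.imwrite(f"pics/{n}0.png",c["pixels"][:,:,::-1])
    for q in "jig apron push_face ferrule_a stand gauge_seat gauge round_tray square_tray mallet chisel glue offcut wax_tin".split():
        print(q,[(round(d["conf"],2),np.round(w(c,d["position"]),3).tolist()) for d in landmark_of(n,q)[:3]])
E
```

```text
pics
{'clock': 0.0, 'joint_pos': array([-71.14305601,  34.38625298,  -0.14632678,  91.68221307,
         0.10197801,  54.02362964,  -4.57193205]), 'joint_velocities': array([-0.10048176,  0.146914  , -0.02125182, -0.00656323,  0.02785388,
        0.11459613,  0.07436452]), 'joint_torque': array([ 1.09058110e-03, -7.76476336e+01,  1.56633921e+00, -2.58011287e+01,
        1.25169414e-02,  9.09031543e-03,  7.57150076e-06]), 'ee_pos': array([0.28603012, 0.66569537, 0.24938689]), 'eef_rot': array([-1.79908311e+02,  7.12087583e-03,  1.56751926e+02]), 'wrist_force': array([ 0.85943732, -0.38894476,  0.20089548]), 'wrist_torque': array([-0.00707678,  0.03838343,  0.01538982]), 'grip_force': 0.0, 'gripper_width': 0.08523768228217983}
top [0.50317459 0.02072525 1.18133968] [-175.35621771    0.38670507  -89.26422425]
jig [(0.62, [0.601, 0.001, 0.002])]
apron [(0.57, [0.652, -0.002, 0.016]), (0.4, [0.662, 0.258, 0.001])]
push_face [(0.55, [0.507, -0.012, 0.061])]
ferrule_a [(0.56, [0.662, 0.254, 0.019])]
stand [(0.69, [0.661, 0.26, -0.0])]
gauge_seat [(0.83, [0.499, 0.284, 0.012])]
gauge [(0.57,
[... 484 characters left out ...]
97, -0.436, 0.002])]
apron [(0.63, [0.655, -0.004, 0.02])]
push_face [(0.66, [0.51, -0.008, 0.059])]
ferrule_a [(0.67, [0.66, 0.259, 0.02]), (0.41, [0.609, -0.001, 0.017])]
stand [(0.73, [0.658, 0.259, -0.002])]
gauge_seat [(0.66, [0.499, 0.284, 0.014]), (0.15, [0.606, -0.003, 0.02])]
gauge [(0.52, [0.499, 0.286, -0.003])]
round_tray [(0.77, [0.441, -0.242, 0.002])]
square_tray [(0.78, [0.629, -0.247, -0.001])]
mallet [(0.87, [0.759, 0.137, -0.002]), (0.59, [0.66, 0.259, 0.02])]
chisel [(0.83, [0.584, 0.426, -0.003]), (0.46, [0.624, -0.248, -0.002])]
glue [(0.93, [0.44, 0.45, 0.0])]
offcut [(0.72, [0.597, -0.435, -0.0])]
wax_tin [(0.97, [0.769, -0.053, 0.003]), (0.53, [0.444, -0.244, -0.0])]
```

View pics/top0.png

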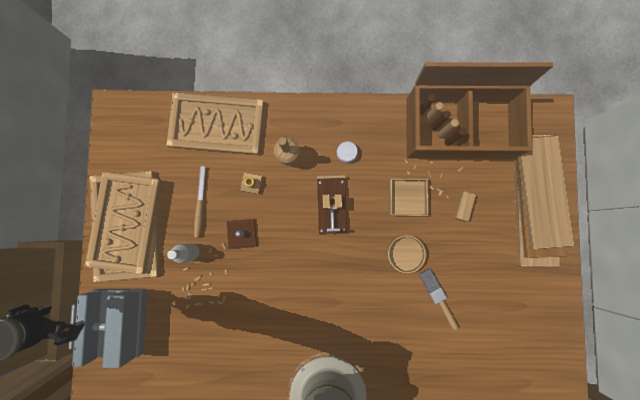

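```bash
python3 - <<'E'
from h import *
c=vision.camera("top")
P=cloud(c,np.ones((400,640),bool))
def rect(m,n):
    Q=P[m]; r=cv2.minAreaRect(Q[:,:2].astype(np.float32)); print(n,len(Q),np.round(r[0],4),np.round(r[1],4),round(r[2],2),'zmed',round(np.median(Q[:,2]),4))
x,y,z=P.T
J=(abs(x-.6)<.13)&(abs(y)<.08)
rect(J&(z>.012)&(z<.024),'base'); rect(J&(z>.06)&(z<.075)&(x>.56),'roof'); rect(J&(z>.072)&(z<.09)&(x<.57),'plate')
rect((abs(x-.5)<.07)&(abs(y-.284)<.07)&(z>.008)&(z<.016),'gauge'); G=(abs(x-.5)<.03)&(abs(y-.284)<.03)
rect(G&(z>.05),'pin top'); rect((abs(x-.44)<.08)&(abs(y+.244)<.075)&(z>.024)&(z<.032),'round'); rect((abs(x-.626)<.08)&(abs(y+.25)<.08)&(z>.024)&(z<.032),'square')
rect((abs(x-.66)<.05)&(abs(y-.258)<.05)&(z>.044)&(z<.056),'spare')
print(ctrl.tcp_to_tips)
E
```

```text
base 1192 [ 0.5936 -0.0059] [0.1844 0.0901] 2.6 zmed 0.0193
roof 177 [ 0.6011 -0.0062] [0.0379 0.0558] 0.55 zmed 0.0673
plate 34 [ 0.5116 -0.0098] [0.0061 0.0365] 0.78 zmed 0.0815
gauge 655 [0.4964 0.2922] [0.0895 0.1056] 6.19 zmed 0.0113
pin top 21 [0.4965 0.285 ] [0.0121 0.0152] 63.63 zmed 0.054
round 177 [ 0.4414 -0.2432] [0.1158 0.1166] 0.7 zmed 0.0272
square 218 [ 0.6215 -0.2511] [0.1189 0.1199] 89.79 zmed 0.027
spare 55 [0.6613 0.2559] [0.0286 0.0291] 46.02 zmed 0.0485
0.019
```

The top view shows the jig at about (332,205), with its slide plate towards the robot. The gauge is at (241,233), the spare on its stand at (251,184), the square tray at (409,198) and the round tray at (407,254). The networks and the depth cloud agree. The jig origin comes out near (0.601,-0.0055) with a yaw of about 2.5°. I'm moving to behind the slide.

```bash
python3 -m handwheel '[[-3,-3,0,0,0,-0.04],[-6,-7,0,0,0,-0.1],[-8.5,-10.5,0,0,0,-0.15],[-11,-14,0,0,0,-0.2],[-13.5,-17,0,0,0,-0.25],[-16,-20.5,0,0,0,-0.3],[-18.5,-23.5,0,0,0,-0.35],[-21,-27,0,0,0,-0.4],[-23.5,-30,0,0,0,-0.44],[-26,-33,0,0,0,-0.44],[-28,-35.7,0,0,0,-0.44],[-28,-35.7,0,0,0,-0.44]]' 0 40; python3 - <<'E'
from h import *
print(totool([.462,-.010,.25]),readout.observe()["joint_pos"])
E
```

```text
clock: 2.55
ee_pos: [0.4038, 0.22, 0.2504]
eef_rot: [-179.8, -0.0, -178.5]
wrist_force: [-0.3, 0.5, -0.2]
gripper_width: 0.0002
grip_force: 0.0
[ -5.23526322 -23.14396455   0.11612149] [-31.06767111  16.46485104  -5.93548749 124.95297498   2.92253066
  38.82092284  52.41315304]
```

```bash
python3 -m handwheel '[[-0.7,-3,0,0,0,0],[-1.5,-6.5,0,0,0,0.01],[-2.3,-10,0,0,0,0.01],[-3,-13.5,0,0,0,0.01],[-3.8,-17,0,0,0,0.01],[-4.6,-20.5,0,0,0,0.01],[-5.2,-23.1,0,0,0,0.01],[-5.2,-23.1,0,0,0,0.01]]'; python3 - <<'E'
from h import *
c=vision.camera("wrist"); cv2.imwrite("pics/w1.png",c["pixels"][:,:,::-1]); print(c["eye"],c["attitude"])
for q in "jig apron push_face ferrule_a".split():
    print(q,[(round(d["conf"],2),np.round(w(c,d["position"]),4).tolist()) for d in landmark_of("wrist",q)[:2]])
P=cloud(c,np.ones((400,640),bool)); x,y,z=P.T
def rect(m,n):
    Q=P[m]
    if len(Q)<5: return print(n,len(Q))
    r=cv2.minAreaRect(Q[:,:2].astype(np.float32)); print(n,len(Q),np.round(r[0],4),np.round(r[1],4),round(r[2],2),'zmed',round(np.median(Q[:,2]),4))
J=(abs(x-.6)<.13)&(abs(y)<.08)
rect(J&(z>.012)&(z<.024),'base'); rect(J&(z>.062)&(z<.074)&(x>.56),'roof'); rect(J&(z>.078)&(z<.09)&(x<.57),'plate')
E
```

```text
clock: 3.22
ee_pos: [0.4636, -0.0065, 0.2506]
eef_rot: [-179.9, 0.1, -179.0]
wrist_force: [-0.3, -0.3, 0.1]
gripper_width: 0.0002
grip_force: 0.0
[ 0.39561005 -0.0065905   0.37527483] [1.64283314e+02 1.06931631e-01 9.10225591e+01]
jig []
apron [(0.68, [0.6672, 0.2618, 0.0207]), (0.59, [0.654, -0.0009, 0.0164])]
push_face [(0.91, [0.5107, -0.0007, 0.0646])]
ferrule_a [(0.87, [0.6662, 0.2585, 0.0228]), (0.72, [0.6253, -0.2475, 0.0013])]
base 2689 [ 0.5932 -0.0039] [0.1794 0.0898] 2.75 zmed 0.0213
roof 0
plate 347 [ 0.5145 -0.0076] [0.0078 0.0387] 2.99 zmed 0.083
```

View pics/w1.png

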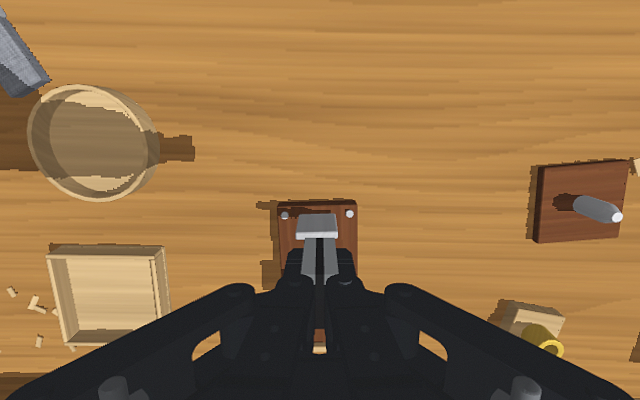

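The wrist view shows the plate's top edge at about (317,225), in line with the closed fingers, so the slide is at x≈0.510, y≈-0.008 and yaw is about 2.8°. I'm descending behind it.

```bash
python3 -m handwheel '[[0,-0.1,3,0,0,-0.03],[0,-0.3,6.5,0,0,-0.03],[0,-0.3,10,0,0,-0.03],[0,-0.3,13.5,0,0,-0.03],[0,-0.3,16.5,0,0,-0.03],[0,-0.3,18.8,0,0,-0.03],[0,-0.3,18.8,0,0,-0.03],[0,-0.3,18.8,0,0,-0.03]]'; python3 - <<'E'
from h import *
c=vision.camera("top"); P=cloud(c,np.ones((400,640),bool)); x,y,z=P.T
print(totool([.485,-.0095,.062]),readout.observe()["wrist_force"])
E
```

```text
clock: 4.13
ee_pos: [0.4618, -0.0034, 0.0617]
eef_rot: [180.0, -0.2, -176.8]
wrist_force: [-0.1, -0.5, 0.9]
gripper_width: 0.0001
grip_force: 0.0
[-2.21893446 -0.70962738  0.07202281] [ 0.04068874 -0.40830992 -0.11071846]
```

```bash
python3 -m handwheel '[[-0.5,-0.2,0,0,0,0],[-1,-0.4,0,0,0,0],[-1.5,-0.6,0,0,0,0],[-2,-0.7,0,0,0,0],[-2.3,-0.7,0,0,0,0],[-2.5,-0.7,0,0,0,0],[-2.5,-0.7,0,0,0,0]]'; python3 -m handwheel '[[-0.2,0,0,0,0,0],[-0.4,0,0,0,0,0],[-0.6,0,0,0,0,0],[-0.8,0,0,0,0,0],[-1,0,0,0,0,0],[-1.2,0,0,0,0,0],[-1.4,0,0,0,0,0],[-1.4,0,0,0,0,0]]'
```

```text
clock: 4.77
ee_pos: [0.4884, -0.0101, 0.0625]
eef_rot: [180.0, 0.0, -176.9]
wrist_force: [0.2, 0.0, 0.0]
gripper_width: -0.0001
grip_force: 0.0
clock: 5.43
ee_pos: [0.501, -0.0094, 0.0623]
eef_rot: [-180.0, -0.1, -176.9]
wrist_force: [-4.5, 0.2, 3.7]
gripper_width: -0.0004
grip_force: 2.5
```

```bash
python3 -m handwheel '[[-0.3,0,0,0,0,0],[-0.6,0,0,0,0,0],[-0.9,0,0,0,0,0],[-1.2,0,0,0,0,0],[-1.5,0,0,0,0,0],[-1.8,0,0,0,0,0],[-2.1,0,0,0,0,0],[-2.4,0,0,0,0,0],[-2.7,0,0,0,0,0],[-3,0,0,0,0,0]]'; python3 -m handwheel '[[-0.2,0,0,0,0,0],[-0.4,0,0,0,0,0],[-0.6,0,0,0,0,0],[-0.8,0,0,0,0,0],[-1,0,0,0,0,0],[-1.2,0,0,0,0,0],[-1.4,0,0,0,0,0],[-1.4,0,0,0,0,0]]'
```

```text
clock: 6.27
ee_pos: [0.5293, -0.0081, 0.0622]
eef_rot: [-180.0, -0.3, -176.9]
wrist_force: [-8.1, 0.4, 9.0]
gripper_width: 0.0002
grip_force: 4.0
clock: 6.93
ee_pos: [0.5432, -0.0075, 0.0622]
eef_rot: [-180.0, -0.3, -176.9]
wrist_force: [-9.4, -0.4, 8.2]
gripper_width: -0.0002
grip_force: 4.3
```

```bash
python3 -m handwheel '[[-0.1,0,0,0,0,0],[-0.2,0,0,0,0,0],[-0.3,0,0,0,0,0],[-0.4,0,0,0,0,0],[-0.5,0,0,0,0,0],[-0.5,0,0,0,0,0]]'; python3 -m handwheel '[[-0.1,0,0,0,0,0],[-0.15,0,0,0,0,0],[-0.2,0,0,0,0,0],[-0.2,0,0,0,0,0]]'
```

```text
clock: 7.43
ee_pos: [0.5478, -0.0072, 0.0622]
eef_rot: [-180.0, -0.3, -176.9]
wrist_force: [-9.6, -0.3, 9.5]
gripper_width: -0.0
grip_force: 4.5
clock: 7.77
ee_pos: [0.5495, -0.0071, 0.0622]
eef_rot: [-180.0, -0.3, -176.9]
wrist_force: [-11.0, -0.6, 9.4]
gripper_width: 0.0
grip_force: 4.8
```

```bash
python3 -m handwheel '[[-0.05,0,0,0,0,0],[-0.1,0,0,0,0,0],[-0.1,0,0,0,0,0]]';  python3 - <<'E'
from h import *
for n in ("top","scene"):
    c=vision.camera(n); 
    for q in ("ferrule_a","push_face"): print(n,[(round(d["conf"],2),np.round(w(c,d["position"]),4).tolist()) for d in landmark_of(n,q)[:3]])
cv2.imwrite("pics/s1.png",cv2.resize(c["pixels"][:,:,::-1][120:300,200:480],None,fx=2.8,fy=2.8))
E
```

```text
clock: 8.02
ee_pos: [0.5495, -0.0072, 0.0622]
eef_rot: [-180.0, -0.4, -176.9]
wrist_force: [-14.2, -0.4, 13.8]
gripper_width: -0.0002
grip_force: 5.8
top [(0.51, [0.6633, 0.257, 0.0182]), (0.44, [0.649, -0.0034, 0.0189])]
top [(0.6, [0.5925, -0.4281, -0.0035])]
scene [(0.56, [0.6611, 0.2588, 0.0184]), (0.5, [0.6539, 0.001, 0.0212])]
scene [(0.51, [0.558, -0.0064, 0.0577])]
```

View pics/s1.png

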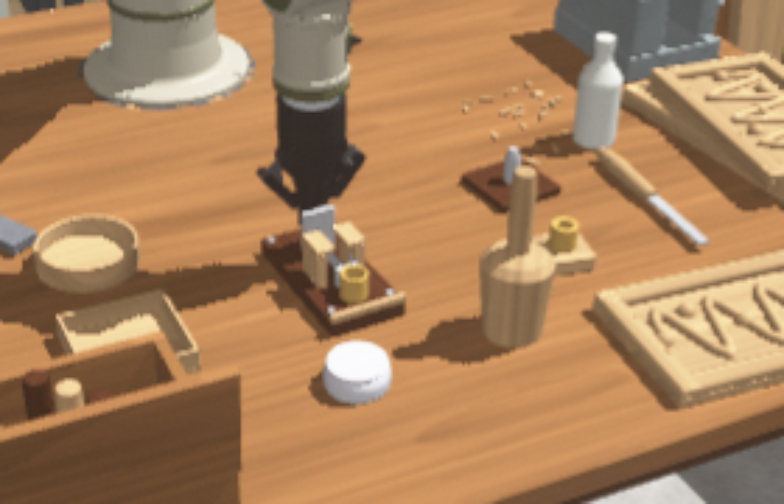

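The scene crop shows the ferrule upright on the apron at (353,283). The force rose with no further motion, so the slide is at its stop. Now I back off.

```bash
python3 -m handwheel '[[0.5,0,0,0,0,0],[1.2,0,0,0,0,0],[2,0,0,0,0,0],[2.8,0,0,0,0,0],[3.6,0,0,0,0,0],[4.4,0,0,0,0,0],[5.2,0,0,0,0,0],[6,0,0,0,0,0],[7,0,0,0,0,0],[7,0,-1,0,0,0],[7,0,-4,0,0,0],[7,0,-8,0,0,0]]'
python3 -m handwheel '[[0,0,-3,0,0,0],[0,0,-5,0,0,0],[-4,0,-6,0,0,0],[-8,0,-6,0,0,0],[-8,0,-6,0,0,0]]' 7 40;  python3 - <<'E'
from h import *
for n in ("top","scene","wrist"):
    c=vision.camera(n); 
    for q in ("ferrule_a","push_face","apron"): print(n,q,[(round(d["conf"],2),np.round(w(c,d["position"]),4).tolist()) for d in landmark_of(n,q)[:3]])
    P=cloud(c,np.ones((400,640),bool)); x,y,z=P.T
    m=(abs(x-.655)<.03)&(abs(y)<.03)&(z>.042)&(z<.056)
    if m.sum()>5: r=cv2.minAreaRect(P[m][:,:2].astype(np.float32)); print('ferr',m.sum(),r, np.median(z[m]))
    m=(abs(x-.53)<.04)&(abs(y)<.04)&(z>.076)&(z<.09)
    if m.sum()>5: print('plate',m.sum(),np.median(P[m],0))
cv2.imwrite("pics/w2.png",c["pixels"][:,:,::-1])
E
```

```text
clock: 9.32
ee_pos: [0.4832, -0.0103, 0.1419]
eef_rot: [-180.0, -0.2, -176.9]
wrist_force: [1.1, 0.9, 0.3]
gripper_width: -0.0003
grip_force: 0.0
clock: 9.73
ee_pos: [0.5722, -0.0051, 0.2052]
eef_rot: [180.0, 0.6, -176.9]
wrist_force: [1.1, 0.4, -0.2]
gripper_width: 0.0605
grip_force: 0.0
top ferrule_a [(0.5, [0.6624, 0.2534, 0.0189])]
top push_face []
top apron []
scene ferrule_a [(0.65, [0.6601, 0.2575, 0.0212]), (0.6, [0.6559, 0.0045, 0.0204])]
scene push_face [(0.46, [0.508, -0.0083, 0.0604]), (0.38, [0.6537, 0.005, 0.0214])]
scene apron [(0.61, [0.6507, -0.0021, 0.0212])]
ferr 59 ((0.6499181985855103, -0.005417520180344582), (0.03963260352611542, 0.044932808727025986), 87.19650268554688) 0.0470967706585772
plate 25 [ 0.51921895 -0.01185799  0.07995462]
wrist ferrule_a [(0.84, [0.6466, 0.0031, 0.024]), (0.56, [0.6678, 0.2613, 0.0235]), (0.56, [0.4976, 0.2882, 0.0021])]
wrist push_face [(0.93, [0.5124, -0.0039, 0.0622])]
wrist apron [(0.94, [0.6543, -0.0002, 0.0186])]
ferr 621 ((0.6521827578544617, -0.001289118081331253), (0.031264111399650574, 0.031280286610126495), 47.13548278808594) 0.05047822628441084
plate 630 [ 0.51459914 -0.00823565  0.08295817]
```

```bash
python3 -m handwheel '[[-3,0,0,0,0,0],[-6,0,3,0,0,0],[-8,0,6,0,0,0],[-8,0,8,0,0,0],[-8,0,8,0,0,0],[-8,0,8,0,0,0]]' 7 40;  python3 - <<'E'
from h import *
c=vision.camera("wrist"); cv2.imwrite("pics/w3.png",c["pixels"][:,:,::-1])
P=cloud(c,np.ones((400,640),bool)); x,y,z=P.T
m=(abs(x-.655)<.03)&(abs(y)<.03)&(z>.042)&(z<.056)
if m.sum()>5: print('ferr',m.sum(),cv2.minAreaRect(P[m][:,:2].astype(np.float32)), np.median(z[m]))
print(pose()[0],totool([.652,-.0015,.043]))
E
```

```text
clock: 10.83
ee_pos: [0.6425, -0.0017, 0.1213]
eef_rot: [-180.0, -0.2, -176.9]
wrist_force: [-0.9, -0.8, 0.1]
gripper_width: 0.0698
grip_force: 0.0
ferr 1190 ((0.6523258686065674, -0.0013422220945358276), (0.03165968134999275, 0.030863182619214058), 1.9948948621749878) 0.050721287284449676
[ 0.64311952 -0.00179215  0.12266786] [-0.89553171 -0.01796295  7.9659812 ]
```

View pics/w3.png

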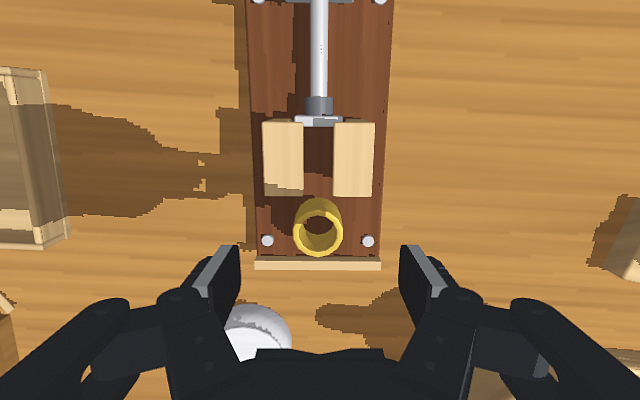

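The wrist view shows the ferrule upright at (318,228) on the apron, midway between the fingers, with the slide back behind the nest. Next is the descent and grasp.

```bash
python3 -m handwheel '[[-0.6,0,0,0,0,0],[-0.9,0,2,0,0,0],[-0.9,0,4,0,0,0],[-0.9,0,6,0,0,0],[-0.9,0,7.5,0,0,0],[-0.9,0,7.9,0,0,0],[-0.9,0,7.9,0,0,0],[-0.9,0,7.9,0,0,0]]' 7 40; python3 -m handwheel '[[0,0,0,0,0,0],[0,0,0,0,0,0],[0,0,0,0,0,0],[0,0,0,0,0,0],[0,0,0,0,0,0],[0,0,0,0,0,0],[0,0,0,0,0,0]]' 2.6 40
```

```text
clock: 11.55
ee_pos: [0.6534, -0.0012, 0.0448]
eef_rot: [-180.0, 0.1, -176.9]
wrist_force: [-0.3, -1.2, 0.3]
gripper_width: 0.0705
grip_force: 0.0
clock: 12.13
ee_pos: [0.6531, -0.0013, 0.0445]
eef_rot: [-180.0, 0.1, -176.9]
wrist_force: [-0.7, 0.6, 6.2]
gripper_width: 0.03
grip_force: 39.1
```

```bash
python3 -m handwheel '[[0,0,-1.5,0,0,0],[0,0,-4,0,0,0],[0,0,-8,0,0,0],[0,0,-11.5,0,0,0],[1.2,2.5,-12,0,0,0],[2.8,6,-12,0,0,0],[4.4,9.5,-12,0,0,0],[6,13,-12,0,0,0],[7.6,16.5,-12,0,0,0],[9.2,19.5,-12,0,0,0],[10.8,23,-12,0,0,0],[10.8,23,-12,0,0,0]]'; python3 -m handwheel '[[1.6,3.2,0,0,0,0],[3.2,6.4,0,0,0,0],[3.2,6.4,0,0,0,0],[3.2,6.4,0,0,0,0],[3.2,6.4,0,0,0,0]]'; python3 - <<'E'
from h import *
c=vision.camera("wrist"); cv2.imwrite("pics/w4.png",c["pixels"][:,:,::-1])
print(pose()[0])
for q in ("gauge_seat","gauge","ferrule_a"): print(q,[(round(d["conf"],2),np.round(w(c,d["position"]),4).tolist()) for d in landmark_of("wrist",q)[:3]])
P=cloud(c,np.ones((400,640),bool)); x,y,z=P.T
for n,m in (('pin',(abs(x-.5)<.03)&(abs(y-.285)<.03)&(z>.05)&(z<.062)),('ferr',(z>.12)&(z<.16)&(abs(x-.5)<.03)&(abs(y-.285)<.03)),('plate',(abs(x-.5)<.07)&(abs(y-.285)<.07)&(z>.008)&(z<.016))):
    if m.sum()>5: print(n,m.sum(),cv2.minAreaRect(P[m][:,:2].astype(np.float32)), np.median(z[m]))
E
```

```text
clock: 13.13
ee_pos: [0.528, 0.2309, 0.1636]
eef_rot: [179.8, -0.1, -176.3]
wrist_force: [-0.8, 1.0, -1.3]
gripper_width: 0.0299
grip_force: 40.0
clock: 13.55
ee_pos: [0.497, 0.2845, 0.1635]
eef_rot: [-180.0, 0.0, -176.9]
wrist_force: [0.2, 0.3, -0.5]
gripper_width: 0.0305
grip_force: 40.1
[0.49739933 0.28374997 0.16342619]
gauge_seat [(0.66, [0.4989, 0.2869, 0.0103])]
gauge [(0.63, [0.4969, 0.2897, 0.0009]), (0.42, [0.4907, 0.2859, 0.1438])]
ferrule_a [(0.98, [0.4911, 0.2906, 0.1416]), (0.55, [0.6676, 0.2599, 0.0209]), (0.49, [0.4399, 0.4512, -0.0005])]
pin 407 ((0.499039888381958, 0.2868885397911072), (0.016993625089526176, 0.016690116375684738), 43.69033432006836) 0.05588573341868208
ferr 2579 ((0.4906068742275238, 0.2850866913795471), (0.0458722822368145, 0.034193024039268494), 56.83820724487305) 0.15297971942843375
plate 9114 ((0.4982019364833832, 0.29611366987228394), (0.08964278548955917, 0.108347587287426), 6.180687427520752) 0.013290308142315826
```

View pics/w4.png

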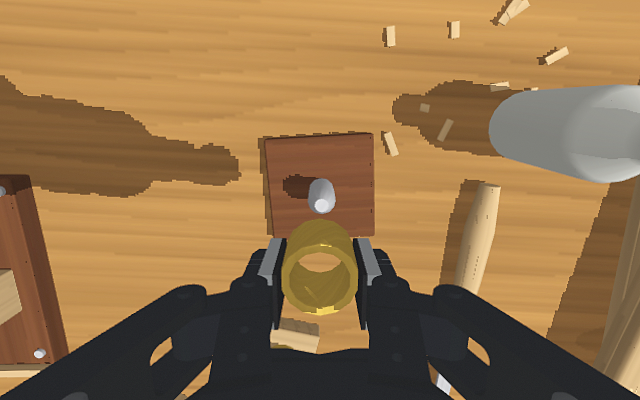

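The wrist view shows the ferrule in the fingers, with its ring centred at about (322,262). The pin stands below it at (321,200). I'm measuring the ferrule's offset in the hand from the brass-coloured rim.

```bash
python3 - <<'E'
from h import *
c=vision.camera("wrist"); px=c["pixels"].astype(int)
gold=(px[...,0]-px[...,2]>60)&(px[...,0]>120)
t,r=pose(); print(t)
v,u=np.mgrid[:400,:640]; box=(abs(u-320)<42)&(abs(v-265)<55)
P=cloud(c,gold&box); P=P[(P[:,2]>.125)&(P[:,2]<.18)]; print(np.percentile(P[:,2],[1,50,90,99]))
zt=np.percentile(P[:,2],98)
T=P[P[:,2]>zt-.003]; (e,s)=cv2.minEnclosingCircle(T[:,:2].astype(np.float32)); print('rim',len(T),e,s,zt)
# circle fit on the outer surface with fixed radius 16
from scipy.optimize import least_squares
for lo,hi in ((.142,.150),(.15,.158),(.158,.166)):
    Q=P[(P[:,2]>lo)&(P[:,2]<hi)]
    f=least_squares(lambda p:np.minimum(abs(np.hypot(Q[:,0]-p[0],Q[:,1]-p[1])-.016),abs(np.hypot(Q[:,0]-p[0],Q[:,1]-p[1])-p[2])),[t[0],t[1],.0105]); print(lo,len(Q),f.x,f.cost)
E
```

```text
[0.49753123 0.28361033 0.1633473 ]
[0.1414441  0.16435748 0.17040291 0.17114432]
rim 2117 (0.49853765964508057, 0.2841821610927582) 0.018086355179548264 0.17095736906329517
0.142 772 [0.49721416 0.28444914 0.01154521] 2.307536677774867e-05
0.15 928 [0.49722042 0.28444522 0.01151955] 3.540457471533554e-05
0.158 1127 [0.49720485 0.28443118 0.01154902] 5.855730720659166e-05
```

```bash
python3 -m handwheel '[[-0.2,0.2,1,0,0,0],[-0.2,0.25,3,0,0,0],[-0.2,0.25,5,0,0,0],[-0.2,0.25,6.5,0,0,0],[-0.2,0.25,7.5,0,0,0],[-0.2,0.25,7.5,0,0,0],[-0.2,0.25,7.5,0,0,0]]'; python3 - <<'E'
from h import *
from scipy.optimize import least_squares
c=vision.camera("wrist"); px=c["pixels"].astype(int); cv2.imwrite("pics/w5.png",c["pixels"][150:330,200:440,::-1].repeat(3,0).repeat(3,1))
gold=(px[...,0]-px[...,2]>60)&(px[...,0]>120)
t,r=pose(); print(t)
v,u=np.mgrid[:400,:640]; box=(abs(u-320)<42)&(abs(v-265)<55)
A=cloud(c,box); P=cloud(c,gold&box); zt=t[2]+.0075
Q=P[(P[:,2]>zt-.025)&(P[:,2]<zt-.004)]
f=least_squares(lambda p:np.minimum(abs(np.hypot(Q[:,0]-p[0],Q[:,1]-p[1])-.016),abs(np.hypot(Q[:,0]-p[0],Q[:,1]-p[1])-p[2])),[t[0],t[1],.0105]); print(len(Q),f.x,f.cost)
x,y,z=cloud(c,np.ones((400,640),bool)).T
m=(abs(x-.499)<.012)&(abs(y-.287)<.012)&(z>.04)&(z<.062)
if m.sum(): print(m.sum(),x[m].mean(),y[m].mean(),z[m].max())
E
```

```text
clock: 14.38
ee_pos: [0.4987, 0.2871, 0.0877]
eef_rot: [-180.0, -0.1, -176.9]
wrist_force: [-0.1, 0.2, 0.3]
gripper_width: 0.0302
grip_force: 40.1
[0.49902412 0.28737625 0.08842473]
2667 [0.49831608 0.28807879 0.01151695] 0.0001342887396375311
106 0.49279311724752706 0.2862219964314636 0.059012291543675904
```

View pics/w5.png

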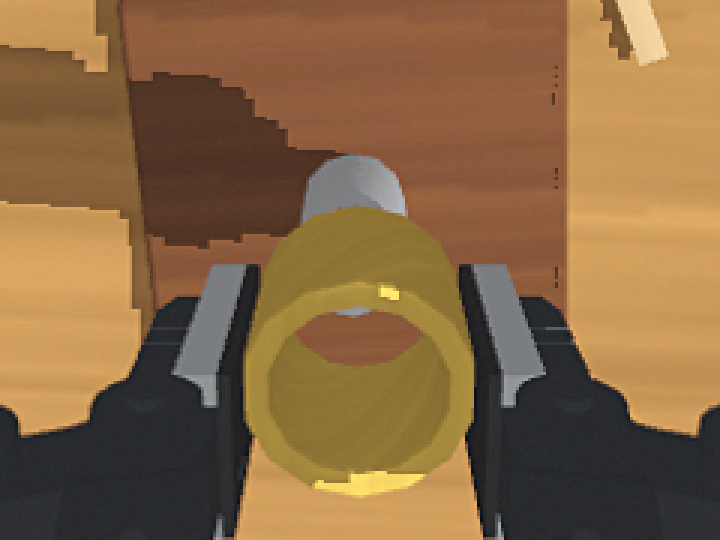

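The crop shows the ring at (360,390) and the pin just right of centre behind it at (355,185), so I'm trimming about 1 mm. Then I lower gently.

```bash
python3 -m handwheel '[[-0.07,-0.1,0.2,0,0,0],[-0.07,-0.1,0.4,0,0,0],[-0.07,-0.1,0.7,0,0,0],[-0.07,-0.1,1,0,0,0],[-0.07,-0.1,1.3,0,0,0],[-0.07,-0.1,1.6,0,0,0],[-0.07,-0.1,1.9,0,0,0],[-0.07,-0.1,2.1,0,0,0],[-0.07,-0.1,2.1,0,0,0]]'
```

```text
clock: 15.18
ee_pos: [0.4992, 0.2863, 0.0667]
eef_rot: [-180.0, -0.0, -176.9]
wrist_force: [-0.4, -0.1, -1.3]
gripper_width: 0.0296
grip_force: 40.1
```

```bash
python3 -m handwheel '[[0,0,0.3,0,0,0],[0,0,0.6,0,0,0],[0,0,0.9,0,0,0],[0,0,1.2,0,0,0],[0,0,1.5,0,0,0],[0,0,1.8,0,0,0],[0,0,2.1,0,0,0],[0,0,2.4,0,0,0],[0,0,2.6,0,0,0],[0,0,2.7,0,0,0],[0,0,2.7,0,0,0]]'
```

```text
clock: 16.1
ee_pos: [0.4994, 0.2864, 0.04]
eef_rot: [-180.0, -0.0, -176.9]
wrist_force: [-0.3, -0.4, -1.3]
gripper_width: 0.0299
grip_force: 40.1
```

```bash
python3 -m handwheel '[[0,0,0.1,0,0,0],[0,0,0.2,0,0,0],[0,0,0.3,0,0,0],[0,0,0.35,0,0,0],[0,0,0.35,0,0,0],[0,0,0.35,0,0,0]]'
```

```text
clock: 16.6
ee_pos: [0.4995, 0.2864, 0.0368]
eef_rot: [-180.0, 0.0, -176.9]
wrist_force: [0.0, -0.2, -0.8]
gripper_width: 0.03
grip_force: 40.1
```

```bash
python3 -m handwheel '[[0,0,-1,0,0,0],[0,0,-3,0,0,0],[0,0,-6,0,0,0],[0,0,-9,0,0,0],[0,0,-12,0,0,0],[0.2,-1,-12.5,0,0,0],[0.7,-4,-12.5,0,0,0],[1.3,-8,-12.5,0,0,0],[2,-12,-12.5,0,0,0],[2.6,-16,-12.5,0,0,0],[3.3,-20,-12.5,0,0,0],[4,-24,-12.5,0,0,0]]'; python3 -m handwheel '[[0.7,-4,0,0,0,0],[1.3,-8,0,0,0,0],[2,-12,0,0,0,0],[2.6,-16,0,0,0,0],[3.3,-20,0,0,0,0],[4,-24,0,0,0,0],[4.6,-28,0,0,0,0],[4.7,-28.5,0,0,0,0],[4.7,-28.5,0,0,0,0],[4.7,-28.5,0,0,0,0]]'; python3 - <<'E'
from h import *
c=vision.camera("wrist"); cv2.imwrite("pics/w6.png",c["pixels"][:,:,::-1])
print(pose()[0],readout.observe()["joint_pos"])
for q in ("round_tray","ferrule_a"): print(q,[(round(d["conf"],2),np.round(w(c,d["position"]),4).tolist()) for d in landmark_of("wrist",q)[:3]])
x,y,z=cloud(c,np.ones((400,640),bool)).T
m=(abs(x-.441)<.08)&(abs(y+.243)<.08)&(z>.024)&(z<.034)
print(m.sum(),cv2.minEnclosingCircle(np.c_[x,y][m].astype(np.float32)),totool([.441,-.243,.04]))
E
```

```text
clock: 17.6
ee_pos: [0.4717, 0.0427, 0.1622]
eef_rot: [-180.0, 0.0, -176.9]
wrist_force: [1.2, -0.6, -1.2]
gripper_width: 0.0297
grip_force: 40.1
clock: 18.43
ee_pos: [0.4406, -0.2425, 0.1619]
eef_rot: [180.0, 0.0, -177.0]
wrist_force: [-0.2, 0.9, 0.4]
gripper_width: 0.0302
grip_force: 40.1
[ 0.44096199 -0.24145579  0.16193627] [ 26.21157431  26.96426075  -5.46319483 124.95590503   5.16115842
  28.29445397 109.93734967]
round_tray [(0.77, [0.4443, -0.242, -0.0014])]
ferrule_a [(0.62, [0.4381, -0.2386, 0.1417]), (0.52, [0.6084, -0.0048, 0.0016])]
2556 ((0.44252699613571167, -0.24253587424755096), 0.0599762387573719) [ 0.04774793 -0.22585416 12.19269586]
```

View pics/w6.png

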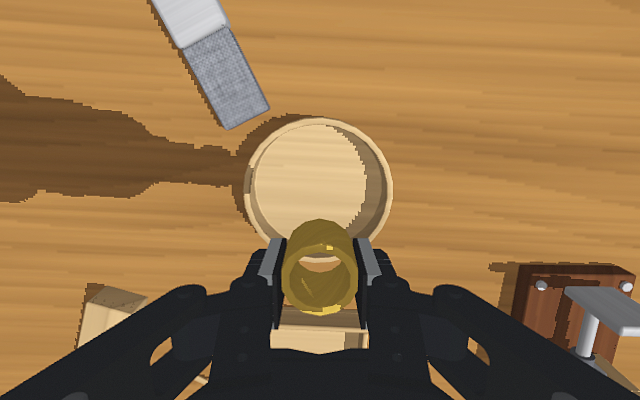

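The wrist view shows the ferrule over the round tray, whose rim is centred at about (318,190). I'm lowering it to the tray floor.

```bash
python3 -m handwheel '[[0,0,2,0,0,0],[0,0,5,0,0,0],[0,0,8,0,0,0],[0,0,10.5,0,0,0],[0,0,12,0,0,0],[0,0,12.5,0,0,0],[0,0,12.8,0,0,0],[0,0,13,0,0,0],[0,0,13.1,0,0,0],[0,0,13.1,0,0,0]]'
```

```text
clock: 19.42
ee_pos: [0.4416, -0.2425, 0.0316]
eef_rot: [-180.0, 0.1, -176.9]
wrist_force: [-0.2, 0.2, -1.0]
gripper_width: 0.0301
grip_force: 40.1
```

```bash
python3 -m handwheel '[[0,0,0.05,0,0,0],[0,0,0.1,0,0,0],[0,0,0.15,0,0,0],[0,0,0.15,0,0,0]]'; python3 -m handwheel '[[0,0,0,0,0,0],[0,0,0,0,0,0],[0,0,0,0,0,0],[0,0,0,0,0,0],[0,0,0,0,0,0]]' 4.8; python3 -m handwheel '[[0,0,-0.5,0,0,0],[0,0,-2,0,0,0],[0,0,-5,0,0,0],[0,0,-9,0,0,0],[0,0,-12,0,0,0],[0,0,-15,0,0,0],[0,0,-15,0,0,0],[0,0,-15,0,0,0]]';python3 - <<'E'
from h import *
c=vision.camera("wrist"); cv2.imwrite("pics/w7.png",c["pixels"][:,:,::-1])
for q in ("ferrule_a","push_face"): print(q,[(round(d["conf"],2),np.round(w(c,d["position"]),4).tolist()) for d in landmark_of("wrist",q)[:3]])
c=vision.camera("scene")
for q in ("ferrule_a","push_face"): print(q,[(round(d["conf"],2),np.round(w(c,d["position"]),4).tolist()) for d in landmark_of("scene",q)[:3]])
E
```

```text
clock: 19.75
ee_pos: [0.4411, -0.2426, 0.0295]
eef_rot: [-180.0, 0.0, -176.9]
wrist_force: [0.7, -1.0, -1.8]
gripper_width: 0.0303
grip_force: 40.1
clock: 20.17
ee_pos: [0.4411, -0.2425, 0.0293]
eef_rot: [-180.0, 0.0, -176.9]
wrist_force: [-0.0, 0.3, -0.2]
gripper_width: 0.0481
grip_force: 0.0
clock: 20.83
ee_pos: [0.4417, -0.243, 0.1813]
eef_rot: [-179.9, 0.2, -176.9]
wrist_force: [0.1, 0.3, -0.5]
gripper_width: 0.0479
grip_force: 0.0
ferrule_a [(0.61, [0.4341, -0.24, 0.009])]
push_face [(0.87, [0.5132, -0.0049, 0.0653])]
ferrule_a [(0.57, [0.4441, -0.2372, 0.0048]), (0.42, [0.6611, 0.2552, 0.0181])]
push_face [(0.77, [0.5061, -0.0093, 0.0594])]
```

View pics/w7.png

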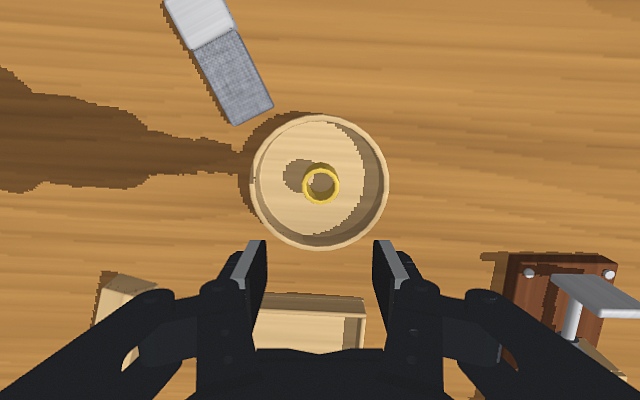

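The ferrule stands upright in the middle of the round tray at (321,185), the slide is home, the spare is on its stand, and the gripper is clear.

```bash
python3 -c "
from station import workorder
print(workorder.close_job())"
```

```text
the job is handed in; nothing more can be done
None
```

I handed the job in without getting a verdict back: the slide was pressed to its stop and sprang home, the ejected ferrule slid right down the gauge pin, and it now stands upright in the round tray with the spare still on its stand.

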